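Measure a bone on the osteometric board

TASK

Measure the bone that lies in the tray compartment nearest the measuring board: lay it lengthwise on the middle of the board between the two uprights, and gently push the sliding upright along until you feel it press the bone home against the fixed upright, square and without play; then keep the reading by turning the black clamp knob on the slide clockwise as far as it goes, without shifting the slide. The bone is fragile, so do not knock or squeeze it hard; leave the other two bones in their compartments and the things around as they are.

Things in the scene. Friction and masses are not known exactly. Their poses are not given: they have to be found in the camera images.
- board: Bone measuring board, fixed: wooden plate 200 mm wide (its x), 480 mm long (its y), top face 18 mm above the origin, which is under its centre on the counter. z up. At its +y end stands the fixed upright (head): plate 150 mm wide, 14 thick, rising 85 above the board, its flat measuring face looking to -y at y = 200 mm. Steel rules with ticks along both edges.
- head: The board's fixed upright. Origin: foot of the head's measuring face, at the middle of its width, on the board's top face. Axes as the board's.
- slide (a joint): Reading: distance (m) between the measuring faces of head and slide, 0 to 0.30; shrinks as the slide is pushed to the board's +y. Slides stiffly (about 2.5 N), stays where left while the clamp is loose. The slide is a wooden plate 150 mm wide, 12 thick, rising 85 above the board, with a foot 100 wide and 13 high reaching 117 mm back (-y) from the measuring face.
- slide_face (a point): Foot of the slide's measuring face (which looks to the board's +y), at the middle of its width, on the board's top face. Axes as the board's.
- slide_top (a point): Middle of the slide plate's top edge, 85 mm above the board's top face, 6 mm behind the measuring face (the plate is 12 mm thick and can be pinched here from above).
- clamp_knob (a joint): Turn of the clamp knob in rad, growing clockwise seen from above, up to a hard stop at 1.6 (tight). Loose at the start (0.2 to 0.6). Its screw presses a pad on the board: from about 0.7 on it bites and the slide is held fast. Takes 0.12 N m at first, 0.2 N m when tight; stays where it is left (it may spring back 0.03 rad).
- knob_grip (a point): Centre of the clamp knob, on its upright axis, at the height to grip. A black knurled round knob 28 mm across and 22 mm high (11 mm above and below this point), 85 mm behind the slide's measuring face; its underside is 11 mm above the slide's foot.
- tray: Grey sorting tray, fixed, 310 mm along its x, 306 mm along its y, walls 30 mm high, floor 4 mm thick; origin under its centre on the counter. Two cardboard walls 26 mm high, at y = -50.5 and +50.5 mm, make three compartments 97 mm wide, each with one bone lying roughly along x. The compartment at +y is nearest the board.
- bone_a: Whole deer leg bone, pale brown, one of three alike except in length (160 to 200 mm; the exact length is for the board to find). Origin: midway along it, at its underside. x runs along it: at +x a flat squarish end 36 mm wide, 30 high; at -x two round knuckles, 35 mm over both, 30 high; between, a round shaft 21 mm thick, centred 15 mm above the underside. 100 to 200 g.
- bone_b: Whole deer leg bone, pale brown, one of three alike except in length (160 to 200 mm; the exact length is for the board to find). Origin: midway along it, at its underside. x runs along it: at +x a flat squarish end 36 mm wide, 30 high; at -x two round knuckles, 35 mm over both, 30 high; between, a round shaft 21 mm thick, centred 15 mm above the underside. 100 to 200 g.
- bone_c: Whole deer leg bone, pale brown, one of three alike except in length (160 to 200 mm; the exact length is for the board to find). Origin: midway along it, at its underside. x runs along it: at +x a flat squarish end 36 mm wide, 30 high; at -x two round knuckles, 35 mm over both, 30 high; between, a round shaft 21 mm thick, centred 15 mm above the underside. 100 to 200 g.
- sherd: Flat pottery sherd, 26 x 40 x 8 mm, at one end of the tray's middle compartment; to be left. Origin at its underside.
- brush: Brush lying on the counter behind the board (its +x side); to be left. Origin at its underside.
- caliper: Steel sliding caliper, 235 mm long, lying flat before the board (its -x side); to be left. Origin at its underside.
- jar: Glass jar with steel lid, 68 mm across, 85 mm high; to be left.
- bottle: White plastic bottle, 64 mm across, 120 mm high; to be left.
- jug: Earthenware jug, 128 mm across, 115 mm high; to be left.
- finds_box: Small cardboard box with lid, 90 x 70 x 37 mm; to be left.

How it is judged:
On the way, in this order (a step that is already met when the one before it is completed fails the run):
1. a bone lies lengthwise on the board between the uprights (((x of bone_a in the frame of board between -0.04 and 0.04 m and z of bone_a in the frame of board between 0.01 and 0.055 m and y of bone_a in the frame of board between -0.03 and 0.12 m and angle between the x axis of bone_a and the y axis of board, either way round below 0.25 rad) or (x of bone_b in the frame of board between -0.04 and 0.04 m and z of bone_b in the frame of board between 0.01 and 0.055 m and y of bone_b in the frame of board between -0.03 and 0.112 m and angle between the x axis of bone_b and the y axis of board, either way round below 0.25 rad) or (x of bone_c in the frame of board between -0.04 and 0.04 m and z of bone_c in the frame of board between 0.01 and 0.055 m and y of bone_c in the frame of board between -0.03 and 0.1045 m and angle between the x axis of bone_c and the y axis of board, either way round below 0.25 rad))), for 0.2 s.
2. the slide has been pushed up until it presses the bone lightly against the head (over 1.5 N at either end) ((((x of bone_a in the frame of board between -0.04 and 0.04 m and z of bone_a in the frame of board between 0.01 and 0.055 m and value of joint slide between 0.164 and 0.1685 m and y of bone_a in the frame of board between 0.114 and 0.119 m and angle between the x axis of bone_a and the y axis of board, either way round below 0.06 rad) and contact force between bone_a and head above 1.5 N and contact force between bone_a and slide above 1.5 N) or ((x of bone_b in the frame of board between -0.04 and 0.04 m and z of bone_b in the frame of board between 0.01 and 0.055 m and value of joint slide between 0.18 and 0.1845 m and y of bone_b in the frame of board between 0.106 and 0.111 m and angle between the x axis of bone_b and the y axis of board, either way round below 0.06 rad) and contact force between bone_b and head above 1.5 N and contact force between bone_b and slide above 1.5 N) or ((x of bone_c in the frame of board between -0.04 and 0.04 m and z of bone_c in the frame of board between 0.01 and 0.055 m and value of joint slide between 0.195 and 0.1995 m and y of bone_c in the frame of board between 0.0985 and 0.1035 m and angle between the x axis of bone_c and the y axis of board, either way round below 0.06 rad) and contact force between bone_c and head above 1.5 N and contact force between bone_c and slide above 1.5 N))), for 0.2 s.
3. the clamp knob is turned clockwise to its stop (value of joint clamp_knob above 1.45 rad), for 0.2 s.
At the end, for the whole second after the job is handed in: The bone of the compartment nearest the board rests on the board, within 40 mm of its middle line, parallel within 0.06 rad, its middle within 3 mm of where it touches the head; reading at most 2.5 mm over its length; knob within 0.15 rad of its stop; the other bones in the other two compartments ((((x of bone_a in the frame of board between -0.04 and 0.04 m and z of bone_a in the frame of board between 0.01 and 0.055 m and value of joint slide between 0.164 and 0.1685 m and y of bone_a in the frame of board between 0.114 and 0.119 m and angle between the x axis of bone_a and the y axis of board, either way round below 0.06 rad) and linear speed of bone_a below 0.01 m/s and y of bone_b in the frame of tray between -0.145 and 0.045 m and z of each of bone_b, bone_c in the frame of tray below 0.03 m and x of bone_b in the frame of tray between -0.08 and 0.08 m and y of bone_c in the frame of tray between -0.145 and 0.045 m and x of bone_c in the frame of tray between -0.08 and 0.08 m) or ((x of bone_b in the frame of board between -0.04 and 0.04 m and z of bone_b in the frame of board between 0.01 and 0.055 m and value of joint slide between 0.18 and 0.1845 m and y of bone_b in the frame of board between 0.106 and 0.111 m and angle between the x axis of bone_b and the y axis of board, either way round below 0.06 rad) and linear speed of bone_b below 0.01 m/s and y of bone_a in the frame of tray between -0.145 and 0.045 m and z of each of bone_a, bone_c in the frame of tray below 0.03 m and x of bone_a in the frame of tray between -0.08 and 0.08 m and y of bone_c in the frame of tray between -0.145 and 0.045 m and x of bone_c in the frame of tray between -0.08 and 0.08 m) or ((x of bone_c in the frame of board between -0.04 and 0.04 m and z of bone_c in the frame of board between 0.01 and 0.055 m and value of joint slide between 0.195 and 0.1995 m and y of bone_c in the frame of board between 0.0985 and 0.1035 m and angle between the x axis of bone_c and the y axis of board, either way round below 0.06 rad) and linear speed of bone_c below 0.01 m/s and y of bone_a in the frame of tray between -0.145 and 0.045 m and z of each of bone_a, bone_b in the frame of tray below 0.03 m and x of bone_a in the frame of tray between -0.08 and 0.08 m and y of bone_b in the frame of tray between -0.145 and 0.045 m and x of bone_b in the frame of tray between -0.08 and 0.08 m)) and value of joint clamp_knob above 1.45 rad).
It fails at once if a bone is squeezed against the head or the slide with more than 60 N, or dropped or pressed hard on the board (over 125 N in all) (contact force between any of bone_a, bone_b, bone_c and head above 60 N or contact force between any of bone_a, bone_b, bone_c and slide above 60 N or contact force between any of bone_a, bone_b, bone_c and board above 125 N).
It fails at once if a bystander is moved by more than 40 mm (distance of any of sherd, brush, caliper, jar, bottle, jug, finds_box from where it was at the start of the episode above 0.04 m).
It also fails if it takes over 72 s, if anything falls off the work surface, if the arm or the gripper's body presses on something with over 40 N, if the wrist force passes 120 N, or if a joint passes its speed limit or range.

ROBOT

A 6-joint arm with a two-finger parallel gripper is mounted at the origin on the work surface. World frame = base frame: x ahead of the robot, y to its left, z up, the work surface at z = 0. Lengths are in m, angles in rad, forces in N, time in s.
With the tool pointing down it reaches from about 0.25 to 0.8 m from the base axis. Payload 3.9 kg.
Tool frame: the origin (TCP) lies at the very end of the fingers, on their centre line; the grasp point (between the pads) lies env.tcp_to_grasp behind it (env.tcp_to_grasp is the distance from the TCP to the grasp point, in m); z points along the fingers, y is the line along which they close (so a half turn about z gives the same grasp; the last joint's range is limited). The gripper opens to 85 mm and grips with 20 to 120 N. Pads are 22 mm wide; open, the fingers measure 114 mm over their backs; the gripper's body (76 mm by 85 mm) begins 54 mm behind the grasp point. The pads swing forward as they close: fully open they stand 13 mm farther back than shut.
Start: joints at [-1.165, 0.26, -0.138, 1.173, 0, 1.571], TCP at [0.207, -0.482, 0.231] pointing down, gripper open.
Joint ranges: [-2.78, 2.78], [-0.83, 1.72], [-1.28, 1.37], [-1.9, 2.12], [-1.57, 1.48], [-3.14, 3.14]. Speed limits (rad/s): [2.57, 2.57, 3.14, 3.14, 3.14, 3.14].

INTERFACE

Orientations are given as a unit quaternion [w, x, y, z].
In Python, from cell import env, optics gives the robot as it stands.
- The arm moves only by the shell command python3 -m handwheel 'ROWS' [FORCE]. ROWS is JSON, one flat list of numbers, 5 for each row, row after row: the closure, from -1 (fully open) to 1 (shut), then the shift along the world's x, y, z in units of 60 mm (1.0 is 60 mm), then the turn about the world's z in units of 8 degrees (1.0 is 8 degrees). In form: [fingers, x, y, z, twist, fingers, x, y, z, twist, ...]. A call has 1 to 20 rows; each row shifts and turns the commanded pose from where the row before left it; what a row does not reach is not made up. A row lasts 1/8 s, in which the tool goes at most 62.5 mm and 10.7 degrees, less where a joint would pass 70% of its speed; a pose out of reach is approached as far as the arm can. A call is refused whole if a number of a shift passes 1 or a number of a turn 1, either way. A call with a gripper value outside its range is refused whole. The fingers move at their own pace and stop on an object; FORCE is the grip in N (left out, the last holds). Time passes only in rows, so rows that do not move let the fingers close. It gives the time, the measured TCP pose, the force, the opening and the grip force at its end, in the units of the state.
- env.get_obs(): the state, without advancing time (a new reading comes with each control period).
- optics.grab_frame(name): name is "scene" or "top" or "wrist"; returns a dict with "image" (420x560x3 uint8, red, green, blue), "range_z" (420x560 float32, m along the optical axis (not along the pixel's ray), 0 where there is no reading), "fx", "fy", "cx", "cy" (pixels), "dist_coeffs" ([k1, k2, p1, p2, k3] as OpenCV has them; the pictures are not rectified), "cam_to_world" (4x4, takes a point from camera to world coordinates). Camera axes: x right, y up, looking along -z (the intrinsics and any distortion apply to the point x, -y, -z); pixel columns grow to the right and rows downward; lengths in m; the calibration is good to about 2 mm. A picture is of the moment at which its call begins.
- env.close_job(): hands the job in; it is judged then, once.
The state is a dict: "time_s": time; "joint_pos": joint angles; "qd": joint speeds; "joint_torque": joint torques, N m; "ee_pos": TCP position; "orientation": TCP orientation; "ft_force": force on the tool from outside, world axes, zero at the start; "torque": the same for the moment, N m; "finger_gap": finger opening in m; "finger_force": force on a finger pad.
Only numpy, scipy, OpenCV 4.12 (cv2) and the standard library are available. Lean on these libraries where they do the work, as an engineer would, in place of code of your own. Each camera call takes 0.05 s, during which the arm holds its last target. There are 200 camera calls.

## Working session

There is one attempt and no reset: what is moved stays moved. The work goes in short steps, Python scripts to look and compute and a shell command to move; the robot and the scene stay as the last step left them, time stands still between calls to the robot, and variables do not carry over. Pictures are saved under pics/ and viewed, at most 10 in all, crops included, and the job is handed in when it is done.

```bash
mkdir -p pics
cat > h.py <<'E'
import numpy as np, cv2
from cell import env, optics
def grab(n,save=None):
    f=optics.grab_frame(n)
    if save: cv2.imwrite('pics/'+save,f['image'][:,:,::-1])
    return f
def world(f):
    K=np.array([[f['fx'],0,f['cx']],[0,f['fy'],f['cy']],[0,0,1]],float)
    H,W=f['range_z'].shape
    u,v=np.meshgrid(np.arange(W),np.arange(H))
    p=cv2.undistortPoints(np.stack([u,v],-1).reshape(-1,1,2).astype(np.float64),K,np.array(f['dist_coeffs'],float)).reshape(H,W,2)
    z=f['range_z'].astype(float)
    P=np.stack([p[...,0]*z,-p[...,1]*z,-z,np.ones_like(z)],-1)
    X=(P@np.array(f['cam_to_world']).T)[...,:3]
    X[z==0]=np.nan
    return X
E
python3 - <<'E'
from h import *
print(env.get_obs(), env.tcp_to_grasp)
for n in ['top','scene']:
    f=grab(n,n+'0.png'); X=world(f); np.savez(n+'0.npz',X=X,im=f['image'])
    print(n,np.round(f['cam_to_world'],3).tolist(),f['fx'],f['dist_coeffs'])
E
```

```text
{'time_s': 0.0, 'joint_pos': array([-1.16499689e+00,  2.60644858e-01, -1.39392734e-01,  1.17267609e+00,
       -3.86208335e-05,  1.57081165e+00]), 'qd': array([-2.62960706e-04, -1.30654604e-03,  2.19649456e-03,  7.07468042e-04,
       -1.87457689e-04,  3.05649539e-05]), 'joint_torque': array([ 1.55521870e-03, -4.05681252e+01,  2.53921455e+01,  1.87847059e-02,
        3.99520250e-04,  8.08644671e-06]), 'ee_pos': array([ 0.20696459, -0.48174067,  0.23047647]), 'orientation': array([-9.35117858e-04,  9.79487463e-01,  2.01502831e-01, -2.12104773e-04]), 'ft_force': array([ 0.03195082, -0.04948326,  0.07892445]), 'torque': array([-0.01764037,  0.01569812,  0.01705406]), 'finger_force': 0.0, 'finger_gap': 0.08574288742849333} 0.0187
top [[0.081, 0.976, -0.204, 0.204], [-0.997, 0.08, -0.016, -0.091], [0.001, 0.205, 0.979, 1.795], [0.0, 0.0, 0.0, 1.0]] 517.5961104940899 [-0.09634326  0.          0.          0.          0.        ]
scene [[0.499, -0.668, 0.553, 1.234], [0.867, 0.372, -0.332, -0.5], [0.016, 0.645, 0.764, 1.037], [0.0, 0.0, 0.0, 1.0]] 454.2730962469601 [-0.10520532  0.          0.          0.          0.        ]
```

View pics/top0.png

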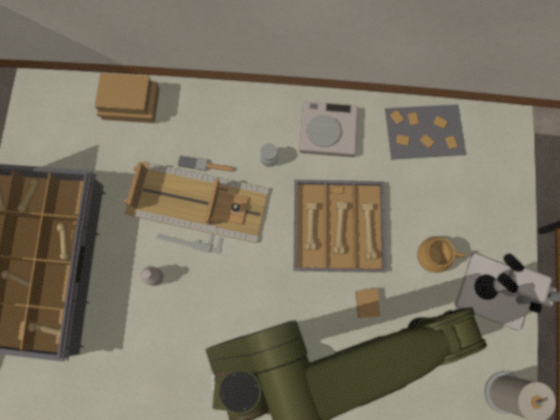

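View pics/scene0.png

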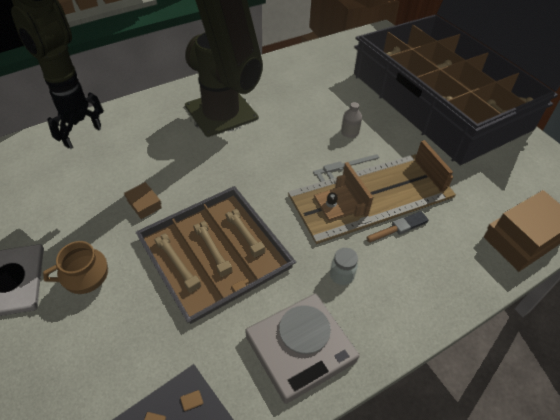

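The top view shows the board at about (200,200), with the head at (135,187), the slide plate at (213,200) and the knob at (236,207). The tray is at (340,225) and the target bone at (311,227). The scene view agrees: slide at (357,190), target bone at (243,232). Next I'll measure them.

```bash
cat > m.py <<'E'
from h import *
d={n:np.load(n+'0.npz') for n in ['top','scene']}
def pts(n,c0,c1,r0,r1,z0,z1,q=None):
    X=d[n]['X'][r0:r1,c0:c1].reshape(-1,3); im=d[n]['im'][r0:r1,c0:c1].reshape(-1,3).astype(int)
    m=(X[:,2]>z0)&(X[:,2]<z1)
    if q is not None: m&=q(im)
    return X[m]
def box(name,P):
    if len(P)<5: print(name,len(P));return
    (c,s,a)=cv2.minAreaRect(P[:,:2].astype(np.float32)*1000)
    mu=P[:,:2].mean(0);w,V=np.linalg.eigh(np.cov((P[:,:2]-mu).T)); v=V[:,1]; t=(P[:,:2]-mu)@v
    print(name,len(P),'c',np.round(c,1),'size',np.round(s,1),'ang',round(a,1),'pca',round(np.degrees(np.arctan2(v[1],v[0])),1),'len',round(np.ptp(t)*1000,1),'mean',np.round(mu*1000,1),'z',np.round(np.percentile(P[:,2],[5,50,95])*1000,1))
E
python3 - <<'E'
from m import *
box('board top',pts('top',120,275,160,245,.010,.026))
box('head t',pts('top',120,160,155,225,.07,.125))
box('slide t',pts('top',195,228,165,235,.07,.125))
box('knob t',pts('top',226,252,190,225,.045,.08))
box('bone t',pts('top',299,326,185,262,.016,.05,lambda i:i.sum(1)>0))
X=d['top']['X']
print(X[227,311],X[207,236],X[300,180])
dep=d['scene']['X']
box('head s',pts('scene',405,460,135,200,.07,.125))
box('slide s',pts('scene',335,380,155,225,.07,.125))
box('knob s',pts('scene',320,345,185,215,.045,.08))
box('bone s',pts('scene',222,270,205,262,.016,.05))
box('board s',pts('scene',285,460,140,245,.010,.026))
for n,(a,b,c,e) in {'top':(285,395,170,280),'scene':(130,300,180,320)}.items():
    box('tray '+n,pts(n,a,b,c,e,.022,.045))
for n,(u0,u1,v0,v1) in {'top':(115,400,150,280),'scene':(130,460,130,320)}.items():
    im=d[n]['im'][v0:v1,u0:u1]; z=d[n]['X'][v0:v1,u0:u1,2]
    zc=cv2.applyColorMap(np.clip(np.nan_to_num(z)/.12*255,0,255).astype(np.uint8),cv2.COLORMAP_JET)
    o=np.vstack([im[:,:,::-1],zc]); s=min(800/o.shape[1],600/o.shape[0]); cv2.imwrite(f'pics/{n}_crop.png',cv2.resize(o,None,fx=s,fy=s,interpolation=cv2.INTER_NEAREST))
E
```

```text
board top 5903 c [596. 231.] size [307.4 556.4] ang 4.6 pca 83.5 len 593.8 mean [600.5 227.3] z [11.6 18.6 24.8]
head t 316 c [625.6 441.5] size [ 36.8 150.8] ang 81.4 pca 171.8 len 150.8 mean [622.8 431.5] z [ 73.4 101.  109. ]
slide t 227 c [585.6 151.1] size [ 37.1 150.3] ang 81.5 pca 172.4 len 150.3 mean [584.9 161.4] z [ 72.9 101.  109.8]
knob t 65 c [576.5  84.2] size [26.9 27.5] ang 40.4 pca -166.7 len 27.8 mean [576.1  83.6] z [52.4 64.1 71.2]
bone t 480 c [ 555.  -188.2] size [268.3  83.5] ang 3.5 pca -179.4 len 267.8 mean [ 541.4 -191.5] z [18.4 28.9 37.5]
[ 0.53437188 -0.18205948  0.02589455] [0.57507349 0.08045889 0.06744785] [ 0.24754604  0.24844767 -0.00198303]
head s 516 c [626.2 496.2] size [165.6 152.3] ang 89.3 pca 136.6 len 217.2 mean [625.4 442.7] z [ 72.6  91.1 103.7]
slide s 406 c [588.  160.4] size [ 16.6 150.5] ang 82.1 pca 171.6 len 150.5 mean [594.7 157.9] z [ 72.5  95.1 104.2]
knob s 100 c [578.6  83.1] size [29.2 29.7] ang 32.7 pca 91.4 len 30.2 mean [580.6  82. ] z [47.  61.7 65.6]
bone s 813 c [ 544.6 -179.6] size [131.5 201.4] ang 64.7 pca 165.0 len 193.8 mean [ 543.9 -176.3] z [18.3 27.7 33.8]
board s 6597 c [606.7 277.4] size [592. 319.] ang 77.9 pca 83.7 len 592.9 mean [618.5 224.2] z [13.1 17.5 21.8]
tray top 2427 c [ 549.1 -281.3] size [326.8 322.6] ang 3.6 pca 102.2 len 361.3 mean [ 543.1 -284.6] z [23.5 30.3 38.1]
tray scene 4470 c [ 530.4 -280.9] size [597.  322.5] ang 3.7 pca -158.9 len 620.1 mean [ 523.8 -298.7] z [23.4 29.1 38.3]
```

View pics/top_crop.png

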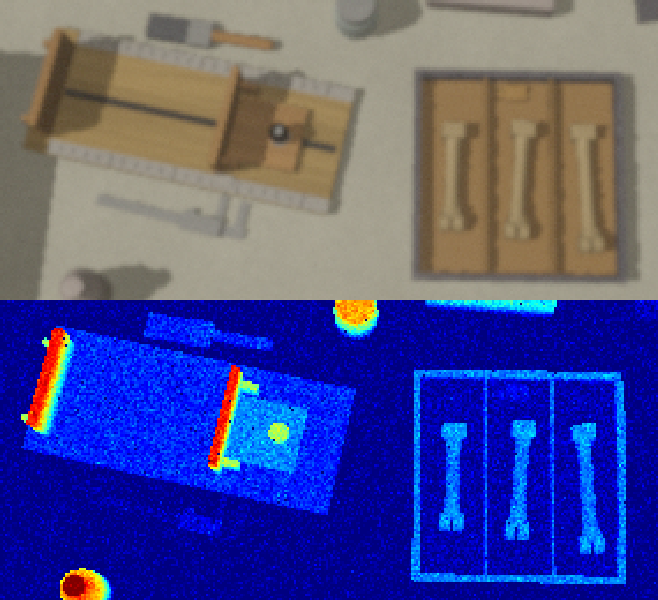

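The crop shows the slide plate near the board's middle, about 270 mm from the head, and the target bone with its square end up (+x) at about px (311,227). Next I'll refine the poses.

Run:
```python
from m import *
X=d['top']['X']
def comp(n,c0,c1,r0,r1,z0,z1,seed):
    X=d[n]['X'][r0:r1,c0:c1]; m=((X[...,2]>z0)&(X[...,2]<z1)).astype(np.uint8)
    k,l=cv2.connectedComponents(m,connectivity=4); s=l[seed[1]-r0,seed[0]-c0]
    if s==0:
        ys,xs=np.nonzero(l); j=np.argmin((ys-seed[1]+r0)**2+(xs-seed[0]+c0)**2); s=l[ys[j],xs[j]]
    return X[l==s]
for s,w in [((311,227),(303,321,196,258)),((341,227),(331,351,196,258)),((370,227),(358,384,196,262))]: box('bone t',comp('top',*w,.016,.05,s))
box('bone s',comp('scene',215,275,195,265,.019,.05,(243,232)))
for n,h,s in [('top',(120,160,155,225),(195,228,165,235)),('scene',(405,460,135,200),(335,380,155,225))]:
    P=pts(n,*h,.096,.112);P=P[(P[:,1]>.3)]; box('head top '+n,P)
    box('slide top '+n,pts(n,*s,.096,.112))
    a=np.median(P,0)
P=pts('top',110,280,150,250,.011,.026)
n=np.array([-.14,.99])
hull=P[(P[:,1]>0)&(P[:,1]<.47)&(P[:,0]>.46)&(P[:,0]<.74)]
box('board t',hull)
for n,r in [('top',(285,395,170,280)),('scene',(130,305,180,325))]:
    box('tray '+n,comp(n,*r,.022,.045,(297,225) if n=='top' else (190,205)))
```

```text
bone t 361 c [ 537.4 -180.4] size [164.3  36. ] ang 2.6 pca -177.7 len 164.4 mean [ 537.  -179.9] z [20.2 30.3 38.8]
bone t 386 c [ 541.8 -281.5] size [ 35.1 184.6] ang 89.7 pca 179.6 len 184.7 mean [ 540.3 -281.3] z [21.  30.1 38.8]
bone t 428 c [ 536.4 -383.7] size [197.2  36.5] ang 7.1 pca -173.1 len 197.2 mean [ 534.2 -383.7] z [18.8 30.3 38.4]
bone s 477 c [ 540.2 -179.5] size [164.3  36.9] ang 2.2 pca -177.6 len 164.2 mean [ 545.6 -181.6] z [21.6 28.6 34.4]
head top top 206 c [624.6 433.9] size [ 18.7 150.6] ang 81.4 pca 172.1 len 150.5 mean [624.5 432.9] z [ 97.2 103.6 109.3]
slide top top 157 c [587.7 162.5] size [ 13.5 149.7] ang 82.3 pca 172.5 len 149.7 mean [590. 162.] z [ 97.  103.4 110.1]
head top scene 205 c [640.2 480.6] size [139.5 150.1] ang 73.3 pca 170.6 len 150.4 mean [629.2 431. ] z [ 97.1 101.4 104.9]
slide top scene 196 c [588.4 160.3] size [ 16.4 149.8] ang 81.9 pca 171.6 len 149.8 mean [592.7 159.9] z [ 97.8 101.7 104.9]
board t 5436 c [600.2 234.7] size [469.2 279.6] ang 90.0 pca 81.2 len 480.4 mean [599.6 233.1] z [12.5 18.8 24.8]
tray top 1225 c [ 549.1 -281.3] size [326.8 322.6] ang 3.6 pca 160.1 len 422.9 mean [ 547.9 -284.1] z [23.7 30.2 37.7]
tray scene 2017 c [ 547.7 -279.8] size [330.2 322.5] ang 3.7 pca -175.1 len 333.8 mean [ 558.  -284.5] z [23.5 28.6 32.2]
```

```bash
python3 -m handwheel '[0,0.69,0.63,0,-0.33,0,0.69,0.63,0,-0.33,0,0.69,0.63,0,-0.33,0,0.69,0.63,0,-0.33,0,0.69,0.63,0,-0.33,0,0.69,0.63,0,-0.33,0,0.69,0.63,0,-0.33,0,0.69,0.63,0,-0.3,0,0,0,-0.8,0,0,0,0,-0.8,0,0,0,0,-0.8,0,0,0,0,0,0]' 40
python3 - <<'E'
from h import *
o=env.get_obs();print(o['joint_pos'],o['orientation'],o['ee_pos'],o['finger_gap'])
f=grab('wrist','w1.png');np.save('w1.npy',world(f))
E
```

```text
time_s: 1.6
ee_pos: [0.5343, -0.1785, 0.0834]
orientation: [-0.002, 1.0, 0.021, -0.005]
ft_force: [-0.3, 1.1, 0.2]
finger_gap: 0.0422
finger_force: 0.0
[-3.22364906e-01  4.32148440e-01 -2.86924182e-01  8.61734186e-01
  1.14921976e-05  2.77767261e+00] [-0.00168941  0.99977163  0.02077579 -0.00471149] [ 0.53432945 -0.17847075  0.08341214] 0.04215635466775307
```

View pics/w1.png

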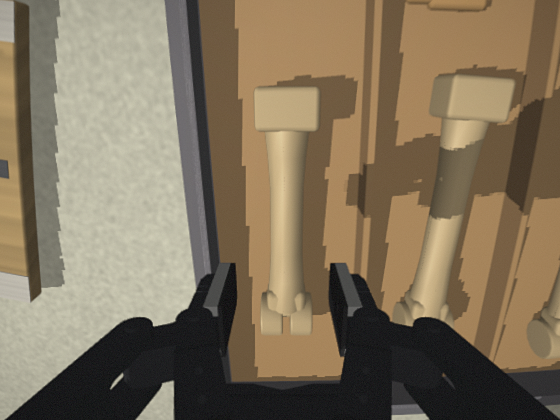

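The wrist view shows the target bone at (287,210) between the fingers, shaft upright and well aligned. I'll check its pose from this view.

Run:
```python
from h import *
X=np.load('w1.npy')
P=X[80:340,240:335].reshape(-1,3); m=(P[:,2]>.012)&(P[:,2]<.045)&(P[:,1]<-.14); P=P[m]
mu=P[:,:2].mean(0); 
print(len(P),cv2.minAreaRect((P[:,:2]*1000).astype(np.float32)),np.percentile(P[:,2],[50,98]))
v=np.array([1,.042]);Q=P[(P[:,0]>.5)&(P[:,0]<.575)];print(np.polyfit(Q[:,0],Q[:,1],1),Q[:,1].mean(),Q[:,0].mean(),np.ptp(P[:,0]))
print('floor',np.nanmedian(X[100:250,210:245,2]))
```

```text
10615 ((538.1708374023438, -179.6523895263672), (162.774658203125, 36.36725997924805), 2.6403889656066895) [0.03057242 0.03543667]
[ 0.04460796 -0.2032733 ] -0.17922267200432432 0.5391556396990249 0.16308598460066243
floor 0.0050550297279784995
```

```bash
python3 -m handwheel '[0,0.06,-0.01,-0.4,0,0,0,0,-0.4,0,0,0,0,-0.2,0,0,0,0,0,0,0,0,0,0,0]'
```

```text
time_s: 2.28
ee_pos: [0.5432, -0.181, 0.0288]
orientation: [0.0, 1.0, 0.021, 0.001]
ft_force: [-1.0, -0.2, -0.5]
finger_gap: 0.0424
finger_force: 0.0
```

```bash
python3 -m handwheel '[0,-0.07,0,-0.2,0,0,0,0.02,-0.15,0,0,0,0,0,0,0,0,0,0,0]'; python3 -m handwheel '[0.6,0,0,0,0,0.6,0,0,0,0,0.6,0,0,0,0,1,0,0,0,0,1,0,0,0,0,1,0,0,0,0]' 40
```

```text
time_s: 2.78
ee_pos: [0.5378, -0.1793, 0.0061]
orientation: [-0.0, 1.0, 0.021, -0.0]
ft_force: [0.2, -0.1, 0.8]
finger_gap: 0.0426
finger_force: 0.0
time_s: 3.52
ee_pos: [0.5383, -0.1795, 0.0067]
orientation: [0.0, 1.0, 0.021, 0.0]
ft_force: [-0.5, -0.2, 5.5]
finger_gap: 0.0196
finger_force: 39.3
```

```bash
python3 -m handwheel '[1,0,0,0.3,0,1,0,0,0.6,0,1,0,0,0.6,0,1,0,0,0.6,0,1,0,0,0.5,0,1,0,0.3,0,0.3,1,0,0.5,0,0.5,1,0.1,0.7,0,0.8,1,0.12,0.8,0,0.9,1,0.12,0.8,0,0.9,1,0.12,0.8,0,0.9,1,0.13,0.8,0,0.9,1,0.13,0.8,0,0.9,1,0.13,0.8,0,0.9,1,0.13,0.8,0,0.9,1,0.13,0.8,0,0.9,1,0.13,0.6,0,0.6,1,0.07,0.4,0,0.5,1,0,0.28,0,0.3,1,0,0,0,0]'; python3 -m handwheel '[1,0,0,0,0.67,1,0,0,0,0,1,0,0,0,0]';python3 - <<'E'
from h import *
o=env.get_obs();print(o['joint_pos'],o['orientation'],o['ee_pos'],o['finger_gap'])
grab('wrist','w2.png');f=grab('top');np.savez('top0.npz',X=world(f),im=f['image'])
E
```

```text
time_s: 6.02
ee_pos: [0.615, 0.3724, 0.1603]
orientation: [-0.0, 0.743, 0.67, -0.001]
ft_force: [0.4, 0.7, -0.8]
finger_gap: 0.0196
finger_force: 39.4
time_s: 6.4
ee_pos: [0.6163, 0.3705, 0.1623]
orientation: [0.0, 0.712, 0.702, -0.0]
ft_force: [0.1, 0.2, -2.8]
finger_gap: 0.0198
finger_force: 39.4
[ 5.41332326e-01  6.32790950e-01  2.91679353e-01  1.23024447e+00
 -1.38940795e-04  2.12618429e+00] [ 1.80770837e-06  7.12058655e-01  7.02119925e-01 -2.88356767e-04] [0.61630712 0.37049786 0.16229606] 0.01980571747008029
```

View pics/w2.png

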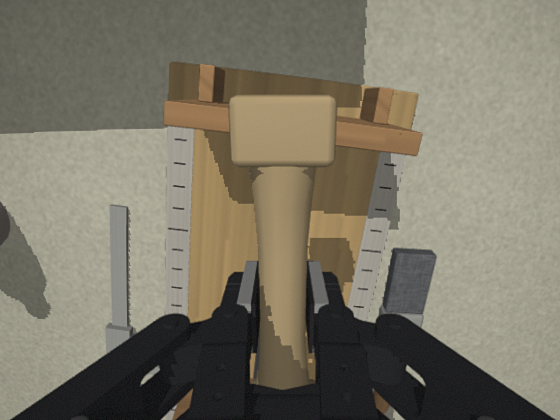

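The wrist view shows the bone held straight, with its square end over the head at (283,130). It's about 47 mm too far along +y and turned about 7° too far, so I'll go back and lower it.

```bash
python3 -m handwheel '[1,-0.05,-0.4,0,-0.45,1,-0.06,-0.39,0,-0.44,1,0,0,0,0,1,0,0,-0.6,0,1,0,0,-0.6,0,1,0,0,-0.5,0,1,0,0,-0.3,0,1,0,0,-0.1,0,1,0,0,0,0,1,0,0,0,0]'
python3 - <<'E'
from h import *
o=env.get_obs();print(o['orientation'],o['ee_pos'])
X=np.load('top0.npz')['X']
E
```

```text
time_s: 7.75
ee_pos: [0.6109, 0.3247, 0.0378]
orientation: [0.0, 0.753, 0.657, 0.001]
ft_force: [-0.5, 0.0, -2.1]
finger_gap: 0.0195
finger_force: 39.4
[2.93960796e-04 7.53489564e-01 6.57458486e-01 1.31489212e-03] [0.61092093 0.32468306 0.03777848]
```

```bash
python3 -m handwheel '[1,0,0,-0.1,0,1,0,0,-0.1,0,1,0,0,-0.06,0,1,0,0,0,0,1,0,0,0,0]'
```

```text
time_s: 8.38
ee_pos: [0.6096, 0.3239, 0.0208]
orientation: [-0.0, 0.754, 0.657, -0.0]
ft_force: [-2.2, -0.7, 0.6]
finger_gap: 0.0196
finger_force: 39.5
```

```bash
python3 -m handwheel '[0.3,0,0,-0.01,0,0.2,0,0,0,0,0,0,0,0,0,0,0,0,0,0,0,0,0,0.2,0,0,0,0,0.6,0,0,0,0,0.8,0,0,0,0,0.8,0,0,0,0,0,0]'
python3 - <<'E'
from h import *
f=grab('top');np.savez('top0.npz',X=world(f),im=f['image'])
f=grab('scene');np.savez('scene0.npz',X=world(f),im=f['image'])
o=np.hstack([cv2.resize(f['image'][120:270,270:470,::-1],None,fx=2.5,fy=2.5)]);cv2.imwrite('pics/s3.png',o)
E
```

```text
time_s: 9.5
ee_pos: [0.613, 0.3257, 0.1708]
orientation: [0.001, 0.754, 0.657, 0.005]
ft_force: [1.1, 0.4, -0.1]
finger_gap: 0.0426
finger_force: 0.0
```

View pics/s3.png

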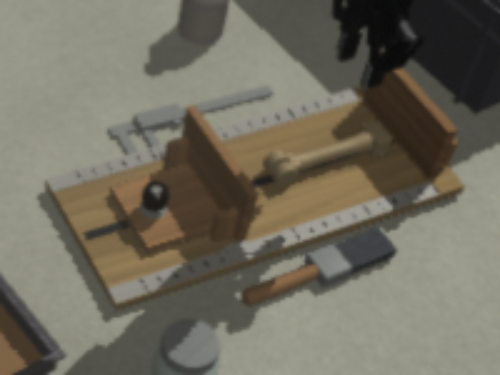

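The bone lies lengthwise on the board with its knuckles toward the slide and its flat end toward the head. Next I'll bring the shut fingers down behind the slide plate.

```bash
python3 -m handwheel '[1,-0.1,-0.65,0,0,1,-0.1,-0.65,0,0,1,-0.1,-0.65,0,0,1,-0.1,-0.65,0,0,1,-0.08,-0.63,0,0,1,0,0,0,0,1,0,0,0,0]' 40
python3 - <<'E'
from m import *
u=np.array([.139,.990]);x=np.array([.99,-.139]);hf=np.array([.624,.425])
P=pts('top',110,215,150,250,.022,.06);y=(P[:,:2]-hf)@u+.2;xx=(P[:,:2]-hf)@x
m=(y<.19)&(y>-.04)&(abs(xx)<.06);box('bone',P[m]);print(xx[m].mean(),y[m].min(),y[m].max())
print(env.get_obs()['ee_pos'])
E
```

```text
time_s: 10.48
ee_pos: [0.5804, 0.1303, 0.1631]
orientation: [-0.001, 0.754, 0.657, -0.001]
ft_force: [0.2, 0.4, 1.1]
finger_gap: -0.0002
finger_force: 0.0
bone 480 c [602.7 275.5] size [176.7 119. ] ang 81.8 pca 69.9 len 192.5 mean [605.5 267.6] z [22.4 26.9 49.3]
0.0035306565529541656 -0.0393195106075572 0.13726326667403563
[0.58043483 0.13031768 0.1631101 ]
```

```bash
python3 -m handwheel '[1,0,0,-0.6,0,1,0,0,-0.6,0,1,0,0,-0.5,0,1,0,0,0,0,1,0,0,0,0,1,0,0,0,0]';python3 -m handwheel '[1,0.014,0.1,0,0,1,0.014,0.1,0,0,1,0.014,0.1,0,0,1,0,0,0,0]'
```

```text
time_s: 11.22
ee_pos: [0.5824, 0.1309, 0.0637]
orientation: [0.001, 0.753, 0.658, 0.001]
ft_force: [0.3, -0.3, -0.2]
finger_gap: 0.0001
finger_force: 0.0
time_s: 11.72
ee_pos: [0.5837, 0.1489, 0.0622]
orientation: [-0.0, 0.753, 0.658, 0.0]
ft_force: [0.1, 0.1, 0.6]
finger_gap: 0.0002
finger_force: 0.0
```

```bash
python3 -m handwheel '[1,0.014,0.1,0,0,1,0.014,0.1,0,0,1,0.014,0.1,0,0,1,0.014,0.1,0,0]'; python3 -m handwheel '[1,0.014,0.1,0,0,1,0.014,0.1,0,0,1,0.014,0.1,0,0,1,0.014,0.1,0,0,1,0.014,0.1,0,0,1,0.014,0.1,0,0]'
```

```text
time_s: 12.22
ee_pos: [0.5868, 0.1726, 0.062]
orientation: [-0.0, 0.754, 0.657, -0.0]
ft_force: [-0.4, -3.2, 1.8]
finger_gap: 0.0001
finger_force: 0.0
time_s: 12.98
ee_pos: [0.5918, 0.2086, 0.062]
orientation: [-0.0, 0.753, 0.657, -0.0]
ft_force: [-1.6, -2.9, 0.7]
finger_gap: -0.0001
finger_force: 0.0
```

```bash
python3 -m handwheel '[1,0.007,0.05,0,0,1,0.007,0.05,0,0,1,0.007,0.05,0,0,1,0.007,0.05,0,0,1,0.007,0.05,0,0,1,0.007,0.05,0,0]'; python3 -m handwheel '[1,0.007,0.05,0,0,1,0.007,0.05,0,0,1,0.004,0.03,0,0]';python3 -m handwheel '[1,0.004,0.03,0,0,1,0.004,0.03,0,0]'
```

```text
time_s: 13.72
ee_pos: [0.5943, 0.2262, 0.062]
orientation: [-0.0, 0.754, 0.657, -0.0]
ft_force: [-0.8, -3.8, 0.7]
finger_gap: -0.0003
finger_force: 0.0
time_s: 14.1
ee_pos: [0.5955, 0.2343, 0.062]
orientation: [-0.0, 0.753, 0.658, -0.0]
ft_force: [-2.0, -3.7, 0.7]
finger_gap: 0.0001
finger_force: 0.0
time_s: 14.35
ee_pos: [0.5959, 0.2377, 0.062]
orientation: [-0.0, 0.754, 0.657, -0.0]
ft_force: [-2.1, -3.4, 0.3]
finger_gap: -0.0001
finger_force: 0.0
```

```bash
for i in 1; do python3 -m handwheel '[1,0.003,0.02,0,0,1,0.003,0.02,0,0]'; python3 -m handwheel '[1,0.003,0.02,0,0,1,0.003,0.02,0,0]'; done
```

```text
time_s: 14.6
ee_pos: [0.596, 0.2384, 0.062]
orientation: [0.001, 0.754, 0.657, -0.001]
ft_force: [-2.6, -9.9, 3.0]
finger_gap: -0.0
finger_force: 0.0
time_s: 14.85
ee_pos: [0.596, 0.2383, 0.062]
orientation: [0.003, 0.754, 0.657, -0.003]
ft_force: [-2.9, -17.0, 4.6]
finger_gap: 0.0002
finger_force: 0.0
```

Run:
```python
from m import *
f=grab('scene');d['scene']={'X':world(f),'im':f['image']}
cv2.imwrite('pics/s4.png',cv2.resize(f['image'][120:270,270:470,::-1],None,fx=3,fy=3,interpolation=cv2.INTER_CUBIC))
P=pts('scene',335,460,135,235,.09,.106);y=(P[:,:2]-[.624,.425])@[.139,.99]
h,e=np.histogram(y,np.arange(-.3,.03,.005));print([(round(a,3),c) for a,c in zip(e,h) if c])
```

```text
[(np.float64(-0.205), np.int64(8)), (np.float64(-0.2), np.int64(11)), (np.float64(-0.195), np.int64(4)), (np.float64(-0.18), np.int64(33)), (np.float64(-0.175), np.int64(36)), (np.float64(-0.17), np.int64(23)), (np.float64(-0.165), np.int64(10)), (np.float64(-0.005), np.int64(35)), (np.float64(0.0), np.int64(119)), (np.float64(0.005), np.int64(62)), (np.float64(0.01), np.int64(40)), (np.float64(0.015), np.int64(11))]
```

View pics/s4.png

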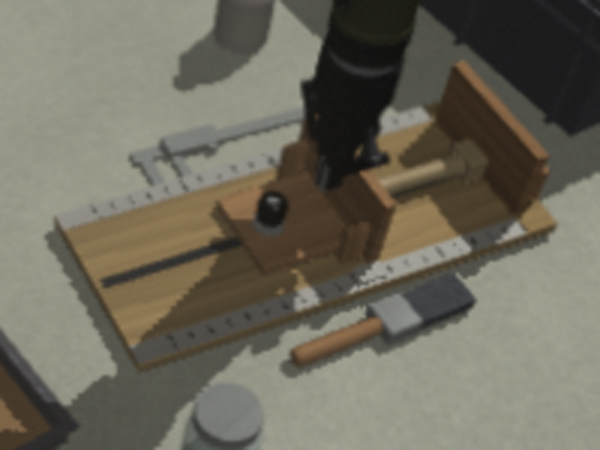

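The slide stops firm at about 17 N. The plate face is about 165 mm from the head, which matches the bone's length. The picture shows the bone's square end at (475,160) against the head. I'll hold briefly, back off, rise and turn toward the knob.

```bash
python3 -m handwheel '[1,0,0,0,0,1,0,0,0,0,1,-0.01,-0.1,0,0,1,-0.03,-0.2,0,0,1,0,0,0.5,0,1,0,0,0.6,0,0,0,0,0.5,0,-0.1,-0.02,-0.3,0,0.6,-0.1,-0.02,-0.3,0,0.7,-0.1,0,-0.2,0,0.7,-0.1,0,0,0,0.7,-0.1,0,0,0,0.5,-0.1,0,0,0,0,-0.1,0,0,0,0]'
python3 - <<'E'
from h import *
f=grab('wrist','w5.png');np.save('w5.npy',world(f))
X=np.load('w5.npy');P=X.reshape(-1,3);im=f['image'].reshape(-1,3).astype(int)
r=np.hypot(P[:,0]-.589,P[:,1]-.1765);m=(r<.03)&(P[:,2]>.055)&(P[:,2]<.072)
print(m.sum(),cv2.minEnclosingCircle((P[m][:,:2]*1000).astype(np.float32)) if m.sum()>5 else 0,np.median(P[m],0))
E
```

```text
time_s: 16.65
ee_pos: [0.5923, 0.1767, 0.1583]
orientation: [0.0, 0.589, 0.808, 0.0]
ft_force: [-0.1, 0.6, -0.0]
finger_gap: 0.0467
finger_force: 0.0
1253 ((589.6226196289062, 179.03012084960938), 15.095867156982422) [0.58914563 0.18051618 0.0647204 ]
```

View pics/w5.png

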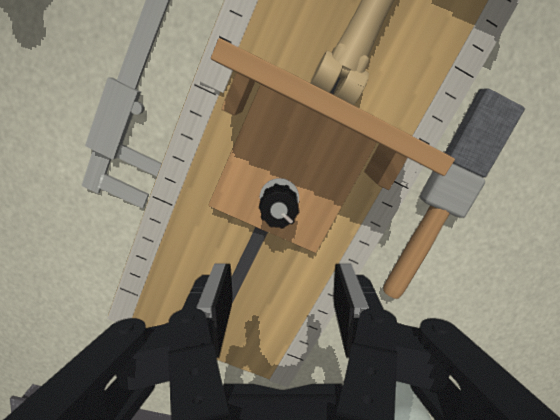

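The wrist view shows the knob at (279,207) and the bone's knuckles against the slide plate at (340,80). The knob's world position is about (0.589, 0.178) with its top at 0.064, as expected.

```bash
python3 -m handwheel '[-0.1,-0.05,0.01,-0.5,0,-0.1,0,0,-0.5,0,-0.1,0,0,-0.5,0,-0.1,0,0,-0.3,0,-0.1,0,0,-0.2,0,-0.1,0,0,0,0,-0.1,0,0,0,0,-0.1,0,0,0,0]'
```

```text
time_s: 17.7
ee_pos: [0.5898, 0.1773, 0.0391]
orientation: [0.001, 0.589, 0.808, 0.001]
ft_force: [-0.2, -0.2, 0.3]
finger_gap: 0.047
finger_force: 0.0
```

```bash
python3 -m handwheel '[0.3,0,0,0,0,0.5,0,0,0,0,1,0,0,0,0,1,0,0,0,0,1,0,0,0,0]' 40; python3 -m handwheel '[1,0,0,0,-0.4,1,0,0,0,-0.5,1,0,0,0,-0.5,1,0,0,0,-0.5,1,0,0,0,0]'; python3 -c "
from h import *;o=env.get_obs();print(o['torque'],o['joint_pos'][5])"
```

```text
time_s: 18.32
ee_pos: [0.5894, 0.1772, 0.0389]
orientation: [0.0, 0.589, 0.808, 0.0]
ft_force: [-1.7, -0.7, 6.1]
finger_gap: 0.0266
finger_force: 39.3
time_s: 18.95
ee_pos: [0.5892, 0.1771, 0.0389]
orientation: [0.0, 0.691, 0.723, 0.0]
ft_force: [-1.7, 0.2, 5.4]
finger_gap: 0.0267
finger_force: 39.3
[-0.06128724  0.27058617 -0.13614371] 1.8178236542793607
```

```bash
python3 -m handwheel '[1,0,0,0,-0.5,1,0,0,0,-0.5,1,0,0,0,-0.5,1,0,0,0,-0.5,1,0,0,0,-0.5,1,0,0,0,-0.5,1,0,0,0,0]'; python3 -c "
from h import *;o=env.get_obs();print(o['torque'],o['joint_pos'][5])";  python3 -m handwheel '[1,0,0,0,-0.5,1,0,0,0,-0.5,1,0,0,0,-0.5,1,0,0,0,0]'; python3 -c "
from h import *;o=env.get_obs();print(o['torque'],o['joint_pos'][5])"
```

```text
time_s: 19.82
ee_pos: [0.589, 0.1772, 0.0389]
orientation: [-0.0, 0.826, 0.563, 0.0]
ft_force: [-2.3, -0.6, 6.6]
finger_gap: 0.0265
finger_force: 39.4
[-0.00921122  0.41165624 -0.09104383] 2.236701028219182
time_s: 20.32
ee_pos: [0.5889, 0.1772, 0.0389]
orientation: [-0.0, 0.881, 0.474, 0.0]
ft_force: [-1.7, 0.8, 6.5]
finger_gap: 0.0265
finger_force: 39.4
[-0.00997853  0.48330132 -0.09957635] 2.446137987005942
```

```bash
for k in a; do python3 -m handwheel '[1,0,0,0,-0.4,1,0,0,0,-0.4,1,0,0,0,0]'; python3 -c "
from h import *;o=env.get_obs();print(o['torque'],o['joint_pos'][5])";  python3 -m handwheel '[1,0,0,0,-0.4,1,0,0,0,-0.4,1,0,0,0,0]'; python3 -c "
from h import *;o=env.get_obs();print(o['torque'],o['joint_pos'][5])"; python3 -m handwheel '[1,0,0,0,-0.4,1,0,0,0,-0.4,1,0,0,0,0]'; python3 -c "
from h import *;o=env.get_obs();print(o['torque'],o['joint_pos'][5])"; done
```

```text
time_s: 20.7
ee_pos: [0.5888, 0.1773, 0.0389]
orientation: [-0.0, 0.906, 0.424, 0.0]
ft_force: [-2.7, -0.3, 7.1]
finger_gap: 0.027
finger_force: 39.4
[ 0.0055914   0.41677793 -0.1109178 ] 2.557696729912921
time_s: 21.08
ee_pos: [0.5887, 0.1773, 0.0389]
orientation: [-0.0, 0.928, 0.373, 0.0]
ft_force: [-2.4, 0.2, 6.7]
finger_gap: 0.0272
finger_force: 39.4
[-0.00501569  0.46067787 -0.04597931] 2.669385765397393
time_s: 21.45
ee_pos: [0.5887, 0.1773, 0.0389]
orientation: [-0.0, 0.947, 0.321, 0.0]
ft_force: [-2.5, -1.2, 7.0]
finger_gap: 0.0267
finger_force: 39.4
[ 0.03910117  0.50647206 -0.10415674] 2.7810954364861016
```

```bash
for k in a; do python3 -m handwheel '[1,0,0,0,-0.4,1,0,0,0,-0.4,1,0,0,0,0]'; python3 -c "
from h import *;o=env.get_obs();print(o['torque'],o['joint_pos'][5])";  python3 -m handwheel '[1,0,0,0,-0.4,1,0,0,0,-0.4,1,0,0,0,0]'; python3 -c "
from h import *;o=env.get_obs();print(o['torque'],o['joint_pos'][5])"; done
```

```text
time_s: 21.82
ee_pos: [0.5892, 0.1777, 0.0389]
orientation: [-0.0, 0.963, 0.268, 0.001]
ft_force: [-1.9, 0.5, 6.5]
finger_gap: 0.0271
finger_force: 39.7
[0.0565289  0.24193461 0.40177165] 2.891609008683346
time_s: 22.2
ee_pos: [0.5897, 0.1779, 0.0388]
orientation: [-0.001, 0.977, 0.214, 0.001]
ft_force: [-0.3, 2.4, 5.9]
finger_gap: 0.0269
finger_force: 39.9
[0.33420182 0.08620616 0.24768615] 3.0031141599000253
```

The torque jumped to 0.4 N m, so the knob is at its stop. Now I'll release, rise and check.

```bash
python3 -m handwheel '[0.5,0,0,0,0,0,0,0,0,0,-0.1,0,0,0,0,-0.1,0,0,0.3,0,-0.1,0,0,0.6,0,-0.1,-0.2,0,0.6,0,-0.1,-0.5,0,0.6,0,-0.1,-0.5,0,0.3,0,-0.1,0,0,0,0,-0.1,0,0,0,0]'
python3 - <<'E'
from m import *
f=grab('scene');d['scene']={'X':world(f),'im':f['image']}
cv2.imwrite('pics/s6.png',cv2.resize(f['image'][120:270,270:470,::-1],None,fx=3,fy=3,interpolation=cv2.INTER_CUBIC))
P=pts('scene',335,460,135,235,.09,.106);y=(P[:,:2]-[.624,.425])@[.139,.99]
h,e=np.histogram(y,np.arange(-.3,.03,.005));print([(round(float(a),3),int(c)) for a,c in zip(e,h) if c])
w=grab('wrist','w6.png');X=world(w);P=X.reshape(-1,3)
a=np.hstack([f['image'][120:270,270:470],w['image'][:0].reshape(0,560,3)[:0].reshape(-1,200,3)[:150]]) if 0 else 0
P=P[np.isfinite(P[:,0])]
k=P[(P[:,2]>.095)&(P[:,2]<.11)];y=(k[:,:2]-[.624,.425])@[.139,.99];print('plates',np.percentile(y[y<-.1],[5,50,95]) if (y<-.1).any() else 0,np.percentile(y[y>-.1],[5,50,95]) if (y>-.1).any() else 0)
E
```

```text
time_s: 23.45
ee_pos: [0.5172, 0.1769, 0.1816]
orientation: [0.0, 0.977, 0.213, 0.0]
ft_force: [0.8, 0.0, -0.5]
finger_gap: 0.0469
finger_force: 0.0
[(-0.185, 1), (-0.18, 99), (-0.175, 87), (-0.17, 62), (-0.165, 13), (-0.005, 49), (0.0, 113), (0.005, 67), (0.01, 37), (0.015, 7)]
plates [-0.17581599 -0.16963835 -0.12580462] 0
```

View pics/w6.png

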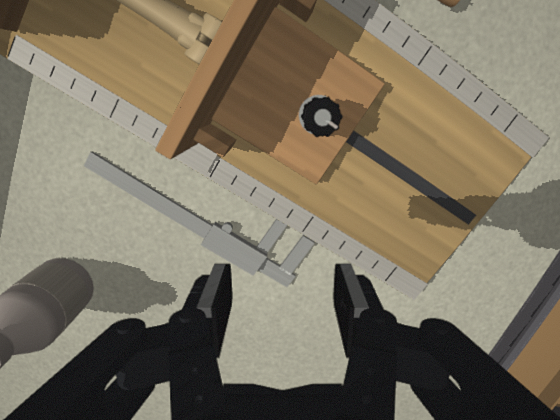

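View pics/s6.png

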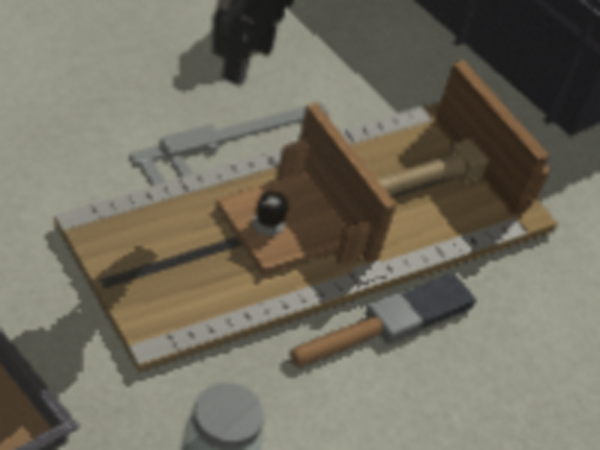

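```bash
python3 -c "
from cell import env
print(env.close_job())"
```

```text
the job is handed in; nothing more can be done
None
```

I measured the bone from the compartment nearest the board: the slide stopped firmly against it at about 17 N with a reading of about 165 mm, the knob is turned to its stop, and the job is handed in (no verdict was returned).

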